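Clamp a pulley and push the keyed shaft home

TASK

Swing the handle of the small cam vice clockwise (seen from above) until its jaw grips the pulley firmly. Then take the shaft that has a key on it out of the stand, push it down into the pulley's bore, turning it until the key slips into the keyway, and keep pushing until its collar sits flush on the pulley. Finish while still gripping the shaft and pressing it down firmly (about 10 to 20 N), with the pulley still clamped; leave the plain shaft in its stand.

Things in the scene. Friction and masses are not known exactly. Their poses are not given: they have to be found in the camera images.
- vice: Small dark steel cam vice, 178 x 92 mm, fixed. Origin on the table, under the place where the pulley's axis comes to stand once clamped. Own +x runs from the lever end (towards the robot) to the fixed jaw with a V at the far end. Bed, on which the pulley stands: 16 mm above the table; jaws end at 38 mm.
- vice_jaw: The vice's sliding jaw (70 mm wide, flat face), moved along the vice's +x towards the pulley and the V by the lever, 14 mm per rad of lever swing. Origin coincides with the vice's origin when the lever is at 0.
- vice_lever (a joint): Swing of the lever about its upright pivot, rad: 0 open (start), grows clockwise seen from above, stop 1.4. The jaw has pushed the pulley into the V and grips at about 1.0. About 6 to 11 N at the handle move it, it stays where left; to clamp firmly press on until the handle resists with about 20 N (the angle then hardly grows).
- lever_handle (a point): On the axis of the upright black round handle post (16 mm diameter) at the lever's end, 75 mm from the pivot axis, 80 mm above the table; the post stands free from 53 to 100 mm above the table. At lever 0 it lies 110 deg clockwise from the vice's +x as seen from the pivot.
- lever_pivot (a point): On the lever's upright pivot axis (vice x = -92 mm), 80 mm above the table.
- pulley: Loose aluminium belt pulley, 60 mm high, upright on the bed between the jaws with some mm of play. Origin: centre of its underside; z up. Boss 44 mm in diameter, 0 to 27 mm high (held by the jaws); rim 64 mm in diameter from 27 to 56 mm; hub face at 60 mm. Own +x points from the axis to the keyway. At the start the keyway faces roughly the robot, and so does the shaft's key (within 0.8 rad).
- pulley_bore (a point): Centre of the bore's mouth, in the plane of the pulley's hub face (44 mm in diameter). Blind bore 21.5 mm in diameter, 38 mm deep, with one keyway 7.5 mm wide reaching 16 mm from the axis, over the whole depth.
- shaft_stand: Grey plastic block 70 x 170 x 22 mm, fixed, origin under its centre; two round recesses, 11 mm deep, at own y = -50 and +50 mm, in each of which a shaft stands upright on its tip. Which shaft stands where varies.
- keyed_shaft: Steel shaft with a key, 95 mm long, 0.25 kg, upright. Origin: centre of its tip (lower end), z up. 20 mm in diameter up to 36 mm, tip tapered to 15 mm over 3 mm; collar 32 mm in diameter from 36 to 44 mm; square head 22 x 22 mm (sides parallel to own x, y) from 46 to 95 mm, to grip. Home: collar on the hub face, tip 36 mm below the face.
- shaft_key (a point): Middle of the key's outer face: 14.5 mm from the shaft's axis along its own +x, 24 mm above the tip. Key 6 mm wide, of steel, from 12 to 36 mm above the tip. The plain 12 mm below it enter the bore at any angle; then the key rests on the hub face until turned to the keyway. A dark line on the head's top runs from the axis towards the key.
- plain_shaft: The same steel shaft without a key (plain round below its collar, no line on top), standing in the other recess. Not to be used. Origin as for the keyed one.
Things that resemble listed ones, but are neither listed nor needed, are in the scene too. What is shaped like the pulley but brown is not meant.

How it is judged:
By the outcome, as a careful person would: the job done as asked, in the order asked, and still so for the second after the job is handed in, while the arm keeps its last pose, push and grip.
It also fails if it takes over 64 s, if anything falls off the work surface, if the arm or the gripper's body presses on something with over 40 N, if the wrist force passes 120 N, or if a joint passes its speed limit or range.

ROBOT

A 6-joint arm with a two-finger parallel gripper is mounted at the origin on a cart in front of the work surface, level with it; the furniture and walls round the work are solid. World frame = base frame: x ahead of the robot, y to its left, z up, the work surface at z = 0. Lengths are in m, angles in degrees, forces in N, time in s.
With the tool pointing down it reaches from about 0.325 to 0.9 m from the base axis. Payload 3.5 kg.
Tool frame: the origin (TCP) lies at the centre of the arm's flange, where the gripper is bolted on; the fingertips stand 173 mm ahead of it and the grasp point (between the pads) lies 155 mm ahead of it (tips_ahead is the z of the fingertips in the tool frame, in m); z points along the fingers, y is the line along which they close (so a half turn about z gives the same grasp; the last joint's range is limited). The gripper opens to 85 mm and grips with 20 to 120 N. Pads are 22 mm wide; open, the fingers measure 114 mm over their backs; the gripper's body (76 mm by 85 mm) begins 54 mm behind the grasp point. The pads swing forward as they close: fully open they stand 13 mm farther back than shut.
Start: joints at [-74.679, 15.837, -1.513, 72.651, 0, 84.076], TCP at [0.226, -0.583, 0.405] pointing down, gripper open.
Joint ranges: [-178.77, 178.77], [-48.84, 107.48], [-61.69, 71.31], [-111.58, 123.2], [-90, 87.43], [-180, 180]. Speed limits (degrees/s): [147.25, 147.25, 180, 180, 180, 180].

INTERFACE

Orientations are given as [roll, pitch, yaw] about the fixed x, y, z axes, in that order (R = Rz(yaw) Ry(pitch) Rx(roll)).
In Python, from plant import * gives the robot as it stands. The module is installed in compiled form; this text tells all that it offers.
- The arm moves only by the tool play_rows, never from a script. Its argument "series" is a list of rows, each a list of 3 entries, a list of its own where there are three numbers: the opening, from -1 (shut) to 1 (fully open), then the shift along the tool's x, y, z normalised to -1 to 1, where 1 is 0.3 m, then the turn about the tool's z normalised to -1 to 1, where 1 is pi/2 rad. A call has 1 to 10 rows; each row shifts and turns the commanded pose from where the row before left it, along the tool's axes as they then stand; what a row does not reach is not made up. A row lasts 1/12 s, in which the tool goes at most 41.7 mm and 7.16 degrees, less where a joint would pass 70% of its speed; a pose out of reach is approached as far as the arm can. A call with a number of a shift or a turn outside -1 to 1 is refused whole. A call with a gripper value outside its range is refused whole. The fingers move at their own pace and stop on an object; the grip force is fixed at half the most. Time passes only in rows, so rows that do not move let the fingers close. It gives the time, the measured TCP pose, the force, the opening and the grip force at its end, in the units of the state.
- observe(): the state, without advancing time (a new reading comes with each control period).
- camera(name): name is "side" or "top"; returns a dict with "frame" (400x640x3 uint8, red, green, blue), "z_map" (400x640 float32, m along the optical axis (not along the pixel's ray), 0 where there is no reading), "vfov" (degrees; the focal length in pixels is half the picture's height over the tangent of half this angle, whatever the lens; pixels are square), "cx", "cy" (the principal point, pixels), "rvec" (rotation vector, rad) and "tvec" (3), from world to camera coordinates, as OpenCV has them. Camera axes: x right, y down, z forward; pixel columns grow to the right and rows downward; lengths in m; the calibration is good to about 2 mm. A picture is of the moment at which its call begins.
- close_job(): hands the job in; it is judged then, once.
Trained networks look in the newest picture that a camera, given by its name, has taken for a name from the list of things; names that differ only in an ending like _2 or _b are one class to them, and where a whole thing is asked for, a point or a joint stands for the part that bears it (a point fixed in the world has none). Each returns a list of dicts, best first, with "confidence" (0 to 1); they miss things now and then, are a little off and sometimes report something else, mostly with a low value. They report only what shows in the picture. A call takes as long as a camera call. They do not tell look-alikes from the thing itself.
- cut_out(camera, label): "region" (400x640 bool, what is visible of it) and "extent" ([left, top, right, bottom] in pixels, round what is visible of it).
The state is a dict: "t": time; "qpos": joint angles; "joint_velocities": joint speeds; "joint_torque": joint torques, N m; "eef_pos": TCP position; "tcp_rot": TCP orientation; "force": force on the tool from outside, world axes, zero at the start; "wrist_torque": the same for the moment, N m; "finger_gap": opening from 0.0 (shut) to 1.0 (fully open); "finger_force": force on a finger pad.
Only numpy, scipy, OpenCV 4.12 (cv2) and the standard library are available. Lean on these libraries where they do the work, as an engineer would, in place of code of your own. Each camera call takes 0.05 s, during which the arm holds its last target. There are 200 camera calls.

## Working session

There is one attempt and no reset: what is moved stays moved. The work goes in short steps, Python scripts to look and compute and a tool call to move; the robot and the scene stay as the last step left them, time stands still between calls to the robot, and variables do not carry over. Pictures are saved under pics/ and viewed, at most 10 in all, crops included, and the job is handed in when it is done.

Besides the shell and the picture viewer there is one more tool, called after "Request:" as name(argument=value, ...), one argument or row to a line, values as JSON. play_rows: Moves the arm, as the interface text tells. Scaled input: -1 to 1 covers 0.3 m each way for a shift and pi/2 rad each way for a turn. Its arguments: {"type":"object","properties":{"series":{"type":"array"}},"required":["series"]}

```bash
mkdir -p pics; cat > h.py <<'E'
from plant import *
import numpy as np, cv2
from scipy.spatial.transform import Rotation as Ro
def cam(n):
    c=camera(n); c['f']=200/np.tan(np.radians(c['vfov'])/2)
    c['R']=cv2.Rodrigues(np.array(c['rvec'],float))[0]; c['t']=np.array(c['tvec'],float).ravel(); return c
def cloud(c):
    v,u=np.mgrid[:400,:640]; z=c['z_map']
    p=np.stack([(u-c['cx'])/c['f']*z,(v-c['cy'])/c['f']*z,z],-1)
    return (p-c['t'])@c['R']
def onplane(c,u,v,h):
    d=c['R'].T@np.array([(u-c['cx'])/c['f'],(v-c['cy'])/c['f'],1]); o=-c['R'].T@c['t']
    return o+d*(h-o[2])/d[2]
E
python3 - <<'E'
from h import *
for n in ['top','side']:
    c=cam(n); cv2.imwrite(f'pics/{n}0.png',c['frame'][:,:,::-1]); P=cloud(c)
    print(n,c['vfov'],-c['R'].T@c['t'], c['R'][2])
    for l in ['vice','vice_jaw','vice_lever','lever_handle','pulley','shaft_stand','keyed_shaft','plain_shaft','shaft_key']:
        try: r=cut_out(n,l)
        except Exception as e: print(l,e); continue
        for d in r[:4]:
            m=d['region']&(c['z_map']>0); q=P[m]
            if len(q)==0: continue
            zt=np.percentile(q[:,2],97); tq=q[q[:,2]>zt-.006]
            print(l,round(d['confidence'],2),d['extent'],np.round(np.median(q,0),3),'top',round(zt,3),np.round((tq.min(0)+tq.max(0))/2,3))
print(observe())
E
```

```text
top 47.28749744970233 [0.30604048 0.12970634 1.78400112] [ 0.09352498 -0.00586264 -0.99559967]
vice 0.73 [224.9, 171.4, 257.5, 219.6] [0.461 0.39  0.025] top 0.064 [0.439 0.374 0.082]
vice_jaw 0.42 [229.7, 198.5, 249.1, 206.1] [0.467 0.399 0.035] top 0.044 [0.471 0.396 0.042]
lever_handle 0.63 [232.5, 209.6, 257.4, 223.5] [0.412 0.381 0.052] top 0.099 [0.391 0.336 0.1  ]
pulley 0.65 [231.0, 181.1, 246.9, 196.7] [0.509 0.392 0.072] top 0.082 [0.509 0.392 0.08 ]
pulley 0.62 [260.7, 183.6, 280.3, 197.3] [0.511 0.269 0.056] top 0.065 [0.51  0.265 0.065]
pulley 0.5 [172.2, 217.6, 187.1, 229.8] [0.39  0.621 0.057] top 0.065 [0.389 0.62  0.065]
pulley 0.36 [429.0, 188.7, 442.8, 196.5] [ 0.483 -0.345  0.092] top 0.109 [ 0.483 -0.348  0.106]
shaft_stand 0.69 [394.0, 181.9, 439.4, 203.0] [ 0.483 -0.297  0.02 ] top 0.031 [ 0.488 -0.297  0.067]
plain_shaft 0.57 [430.8, 187.3, 439.4, 196.6] [ 0.481 -0.345  0.087] top 0.109 [ 0.483 -0.348  0.106]
shaft_key 0.39 [403.4, 183.1, 415.7, 195.1] [ 0.49  -0.247  0.094] top 0.111 [ 0.492 -0.249  0.11 ]
side 49.56713746981397 [ 0.36940331 -0.928732    0.95
[... 1084 characters left out ...]
84 0.077]
{'t': 1.0, 'qpos': array([-7.46817388e+01,  1.58384225e+01, -1.51071663e+00,  7.26513533e+01,
        9.89094850e-04,  8.40767573e+01]), 'joint_velocities': array([ 0.00205932, -0.02185399,  0.00939712, -0.00391347,  0.0207716 ,
        0.07407519]), 'joint_torque': array([-5.73694233e-04, -4.45502615e+01,  2.95572478e+01,  7.85145639e-04,
       -1.78610035e-04,  2.60598178e-06]), 'eef_pos': array([ 0.22644543, -0.58255078,  0.4047086 ]), 'tcp_rot': array([-1.79999612e+02, -1.03463261e-03,  2.12415038e+01]), 'force': array([ 0.71758288, -0.50706767, -0.29481527]), 'wrist_torque': array([-0.05368191, -0.02247164,  0.02923258]), 'finger_force': 0.0, 'finger_gap': 1.0012258921170465}
```

```bash
python3 - <<'E'
from h import *
t=cv2.imread('pics/top0.png'); s=cv2.imread('pics/side0.png')
z=lambda i,x0,y0,w,h:cv2.resize(i[y0:y0+h,x0:x0+w],(400,300),interpolation=cv2.INTER_CUBIC)
a=np.hstack([z(t,220,168,72,54),z(t,384,170,64,48)]);b=np.hstack([z(s,272,140,72,54),z(s,300,276,112,84)])
cv2.imwrite('pics/m0.png',np.vstack([a,b]))
E
```

```text
(no output)
```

View pics/m0.png

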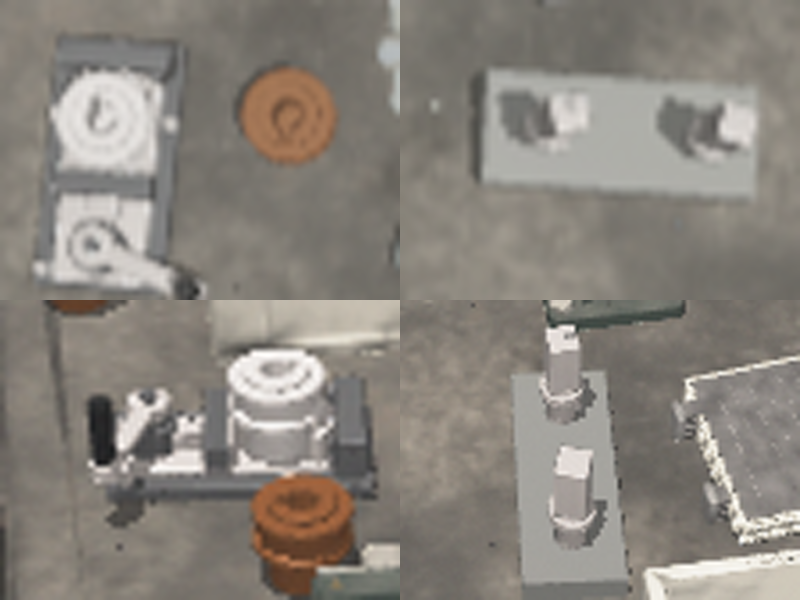

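View pics/top0.png

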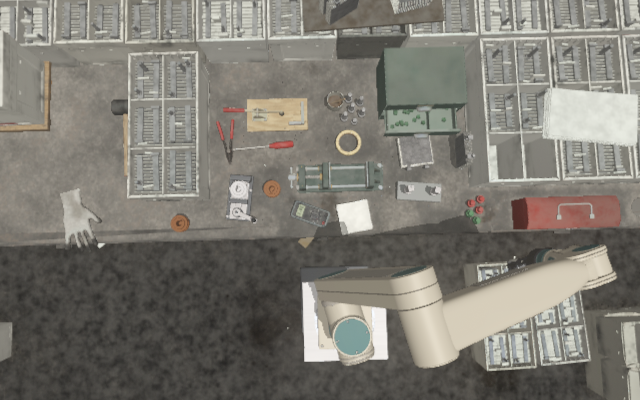

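The top view shows the vice at about (240,198) with the aluminium pulley at (239,189). The look-alikes are the brown pulleys at (271,188) and (180,223), which aren't meant. The stand is at (418,190), with the two shafts at about (409,189) and (435,190). Next I'll enlarge both shafts to tell them apart, and measure.

```bash
python3 - <<'E'
from h import *
C={n:cam(n) for n in ['top','side']}
z=lambda i,x0,y0,w,h:cv2.resize(i[y0:y0+h,x0:x0+w,::-1],(400,300),interpolation=cv2.INTER_CUBIC)
t,s=C['top']['frame'],C['side']['frame']
cv2.imwrite('pics/m1.png',np.vstack([np.hstack([z(t,398,180,20,15),z(t,424,182,20,15)]),np.hstack([z(s,328,278,40,30),z(s,328,313,48,36)])]))
pt={n:cloud(C[n]) for n in C}
allp=np.vstack([pt[n][C[n]['z_map']>0] for n in C])
def box(q,x,y,zl,zh): return q[(abs(q[:,0]-x[0])<x[1])&(abs(q[:,1]-y[0])<y[1])&(q[:,2]>zl)&(q[:,2]<zh)]
for n in C:
    q0=pt[n][C[n]['z_map']>0]
    for nm,x,y in [('A',.491,-.249),('B',.482,-.348)]:
        q=box(q0,(x,.03),(y,.03),.095,.125); print(n,nm,len(q),q.mean(0).round(4),q.min(0).round(4),q.max(0).round(4))
    q=box(q0,(.39,.03),(.336,.03),.09,.12); print(n,'handle',len(q),q.mean(0).round(4),q.min(0).round(4),q.max(0).round(4))
    q=box(q0,(.509,.045),(.392,.045),.066,.1); print(n,'pulley',len(q),np.median(q,0).round(4),((q.min(0)+q.max(0))/2).round(4),q.max(0).round(4),q.min(0).round(4))
    q=box(q0,(.47,.15),(.39,.075),.008,.045); print(n,'vice rect',cv2.minAreaRect((q[:,:2]*1000).astype(np.float32)))
    q=box(q0,(.484,.07),(-.297,.12),.015,.03); print(n,'stand',cv2.minAreaRect((q[:,:2]*1000).astype(np.float32)))
E
```

```text
top A 34 [ 0.4928 -0.2503  0.1043] [ 0.4827 -0.2618  0.0983] [ 0.5021 -0.2383  0.1127]
top B 38 [ 0.4839 -0.3491  0.104 ] [ 0.4718 -0.3612  0.095 ] [ 0.496  -0.338   0.1137]
top handle 13 [0.3909 0.3366 0.0993] [0.3851 0.33   0.0953] [0.396 0.342 0.107]
top pulley 188 [0.5078 0.3925 0.0739] [0.5085 0.3925 0.0748] [0.5389 0.4235 0.0836] [0.478  0.3615 0.0661]
top vice rect ((467.7879638671875, 389.1890563964844), (143.66590881347656, 291.3565368652344), 89.47908020019531)
top stand ((488.0667724609375, -300.54144287109375), (169.72378540039062, 70.92745971679688), 85.17656707763672)
side A 88 [ 0.492  -0.2582  0.1044] [ 0.4808 -0.2682  0.0951] [ 0.5041 -0.2437  0.1098]
side B 107 [ 0.4826 -0.3575  0.1042] [ 0.4705 -0.3676  0.095 ] [ 0.4961 -0.3429  0.1094]
side handle 19 [0.3931 0.3283 0.0974] [0.3869 0.3205 0.0904] [0.3982 0.3385 0.104 ]
side pulley 140 [0.5103 0.381  0.0737] [0.5108 0.3861 0.074 ] [0.5422 0.4178 0.0819] [0.4794 0.3544 0.0661]
side vice rect ((500.3731689453125, 377.6277160644531), (125.76708221435547, 222.4935302734375), 83.85379791259766)
side stand ((488.3963623046875, -303.827392578125), (174.4759979248047, 70.15898132324219), 84.7313461303711)
```

View pics/m1.png

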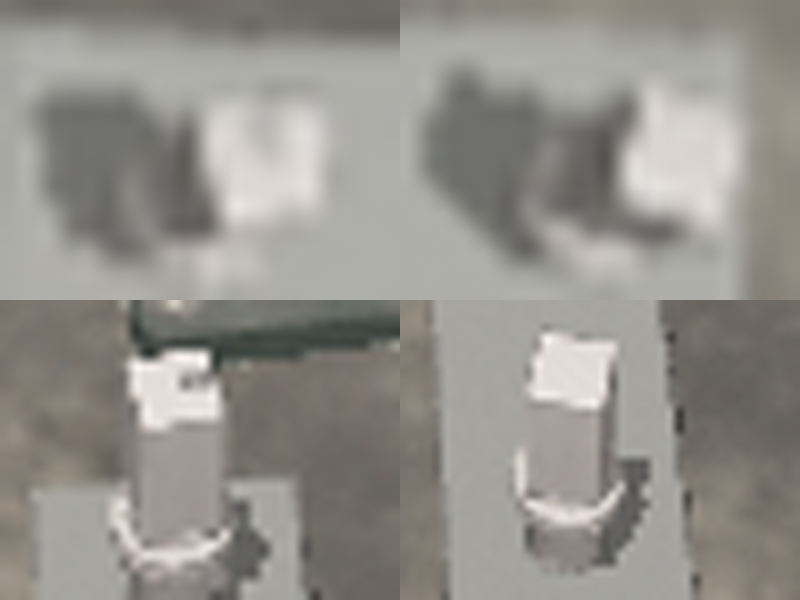

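The keyed shaft is the one at top (409,189): it has a dark line on its head, and `shaft_key` was reported there in both views. The one at (435,190) is plain and stays. I'll move to the handle first.

```bash
cat >> h.py <<'E'
def plan(wps,g=1.0,start=None):
    """wps: (x,y,z,yaw,nrows); prints rows"""
    o=observe(); p=np.array(o['eef_pos']); yaw=o['tcp_rot'][2]
    if start is not None: p=np.array(start[:3],float); yaw=start[3]
    rows=[]
    for x,y,z,w,n in wps:
        for k in range(n):
            a=np.radians(yaw); d=(np.array([x,y,z])-p)/(n-k); dw=(w-yaw)/(n-k)
            s=np.round(np.array([d[0]*np.cos(a)+d[1]*np.sin(a),d[0]*np.sin(a)-d[1]*np.cos(a),-d[2]])/.3,3); tr=round(-dw/90,3)
            rows.append([g,s.tolist(),tr]); s=s*.3
            p=p+[s[0]*np.cos(a)+s[1]*np.sin(a),s[0]*np.sin(a)-s[1]*np.cos(a),-s[2]]; yaw-=tr*90
    for i in range(0,len(rows),10): print(rows[i:i+10])
E
python3 -c "
from h import *
plan([(.40,-.25,.40,110,14),(.391,.336,.38,243,19),(.391,.336,.28,243,4)])"
```

```text
[[1.0, [0.067, -0.059, 0.001], np.float64(-0.07)], [1.0, [0.073, -0.051, 0.001], np.float64(-0.07)], [1.0, [0.078, -0.043, 0.001], np.float64(-0.071)], [1.0, [0.083, -0.034, 0.001], np.float64(-0.07)], [1.0, [0.086, -0.024, 0.001], np.float64(-0.071)], [1.0, [0.088, -0.015, 0.001], np.float64(-0.07)], [1.0, [0.089, -0.005, 0.001], np.float64(-0.071)], [1.0, [0.089, 0.005, 0.001], np.float64(-0.07)], [1.0, [0.088, 0.015, 0.001], np.float64(-0.071)], [1.0, [0.086, 0.024, 0.001], np.float64(-0.07)]]
[[1.0, [0.083, 0.034, 0.001], np.float64(-0.071)], [1.0, [0.078, 0.043, 0.002], np.float64(-0.07)], [1.0, [0.073, 0.051, 0.001], np.float64(-0.071)], [1.0, [0.068, 0.059, 0.002], np.float64(-0.07)], [1.0, [0.097, 0.034, 0.003], np.float64(-0.078)], [1.0, [0.092, 0.045, 0.004], np.float64(-0.078)], [1.0, [0.086, 0.056, 0.003], np.float64(-0.078)], [1.0, [0.079, 0.066, 0.004], np.float64(-0.078)], [1.0, [0.07, 0.075, 0.003], np.float64(-0.078)], [1.0, [0.06, 0.083, 0.004], np.float64(-0.078)]]
[[1.0, [0.049, 0.09, 0.003], np.float64(-0.078)], [1.0, [0.038, 0.096, 0.004], np.float64(-0.078)], [1.0, [0.026, 0.1, 0.003], np.float64(-0.078)], [1.0, [0.014, 0.102, 0.004], np.float64(-0.078)], [1.0, [0.001, 0.103, 0.003], np.float64(-0.078)], [1.0, [-0.011, 0.102, 0.004], np.float64(-0.077)], [1.0, [-0.024, 0.1, 0.003], np.float64(-0.078)], [1.0, [-0.036, 0.096, 0.004], np.float64(-0.077)], [1.0, [-0.047, 0.092, 0.003], np.float64(-0.078)], [1.0, [-0.058, 0.085, 0.004], np.float64(-0.077)]]
[[1.0, [-0.068, 0.078, 0.003], np.float64(-0.078)], [1.0, [-0.076, 0.068, 0.004], np.float64(-0.077)], [1.0, [-0.084, 0.059, 0.003], np.float64(-0.078)], [1.0, [-0.0, 0.0, 0.083], np.float64(0.0)], [1.0, [-0.0, 0.0, 0.084], np.float64(0.0)], [1.0, [-0.0, 0.0, 0.083], np.float64(0.0)], [1.0, [-0.0, 0.0, 0.084], np.float64(0.0)]]
```

Request:
play_rows(
  series=[
    [1, [0.067, -0.059, 0], -0.07],
    [1, [0.073, -0.051, 0], -0.07],
    [1, [0.078, -0.043, 0], -0.07],
    [1, [0.083, -0.034, 0], -0.07],
    [1, [0.086, -0.024, 0], -0.07],
    [1, [0.088, -0.015, 0], -0.07],
    [1, [0.089, -0.005, 0], -0.07],
    [1, [0.089, 0.005, 0], -0.07],
    [1, [0.088, 0.015, 0], -0.07],
    [1, [0.086, 0.024, 0], -0.07],
  ],
)

```text
t: 1.93
eef_pos: [0.3511, -0.3442, 0.4049]
tcp_rot: [180.0, 0.0, 84.5]
force: [-0.3, 0.3, -0.0]
finger_gap: 0.996
finger_force: 0.0
```

Request:
play_rows(
  series=[
    [1, [0.083, 0.034, 0], -0.07],
    [1, [0.078, 0.043, 0], -0.07],
    [1, [0.073, 0.051, 0], -0.07],
    [1, [0.068, 0.059, 0], -0.07],
    [1, [0.097, 0.034, 0], -0.078],
    [1, [0.092, 0.045, 0], -0.078],
    [1, [0.086, 0.056, 0], -0.078],
    [1, [0.079, 0.066, 0], -0.078],
    [1, [0.07, 0.075, 0], -0.078],
    [1, [0.06, 0.083, 0], -0.078],
  ],
)

```text
t: 2.77
eef_pos: [0.3995, -0.0645, 0.405]
tcp_rot: [180.0, 0.0, 151.9]
force: [0.7, 0.2, -1.1]
finger_gap: 1.002
finger_force: 0.0
```

Request:
play_rows(
  series=[
    [1, [0.049, 0.09, 0], -0.078],
    [1, [0.038, 0.096, 0], -0.078],
    [1, [0.026, 0.1, 0], -0.078],
    [1, [0.014, 0.102, 0], -0.078],
    [1, [0.001, 0.103, 0], -0.078],
    [1, [-0.011, 0.102, 0], -0.078],
    [1, [-0.024, 0.1, 0], -0.078],
    [1, [-0.036, 0.096, 0], -0.078],
    [1, [-0.047, 0.092, 0], -0.078],
    [1, [0, 0, 0], 0],
  ],
)

```text
t: 3.6
eef_pos: [0.3984, 0.2158, 0.4051]
tcp_rot: [179.9, 0.1, -144.7]
force: [-0.6, -0.8, -0.8]
finger_gap: 1.004
finger_force: 0.0
```

```bash
python3 - <<'E'
from h import *
o=observe(); print(o['t'],o['eef_pos'],o['tcp_rot'],o['qpos'],o['force'])
C={n:cam(n) for n in ['top','side']}
def z(i,x0,y0,w,h,lo,hi):
    c=cv2.resize(i[y0:y0+h,x0:x0+w,::-1],(400,300),interpolation=cv2.INTER_CUBIC).astype(float); return np.clip((c-lo)/(hi-lo)*255,0,255).astype(np.uint8)
t,s=C['top']['frame'],C['side']['frame']
t0=cv2.imread('pics/top0.png')[:,:,::-1]; s0=cv2.imread('pics/side0.png')[:,:,::-1]
cv2.imwrite('pics/m2.png',np.vstack([np.hstack([z(t0,229,180,20,15,120,255),z(t0,400,182,16,12,100,255)]),np.hstack([z(s0,308,148,24,18,100,255),z(s0,330,288,32,24,40,220)])]))
plan([(.391,.336,.38,243,6),(.391,.336,.28,243,3)])
E
```

```text
3.6 [0.398411   0.2157558  0.40509541] [ 1.79912582e+02  1.49758960e-01 -1.44724539e+02] [ 20.22059382  -1.88106592 -21.68908592  70.07006743   0.12331676
 -15.05485014] [-0.5597121  -0.80126082 -0.81285618]
[[1.0, [-0.036, 0.058, 0.014], np.float64(-0.719)], [1.0, [-0.068, -0.007, 0.014], np.float64(-0.719)], [1.0, [-0.022, -0.065, 0.014], np.float64(-0.719)], [1.0, [0.049, -0.048, 0.013], np.float64(-0.719)], [1.0, [0.064, 0.024, 0.014], np.float64(-0.718)], [1.0, [0.007, 0.068, 0.013], np.float64(-0.719)], [1.0, [-0.0, -0.0, 0.111], np.float64(0.0)], [1.0, [-0.0, -0.0, 0.111], np.float64(0.0)], [1.0, [-0.001, -0.0, 0.112], np.float64(0.0)]]
```

View pics/m2.png

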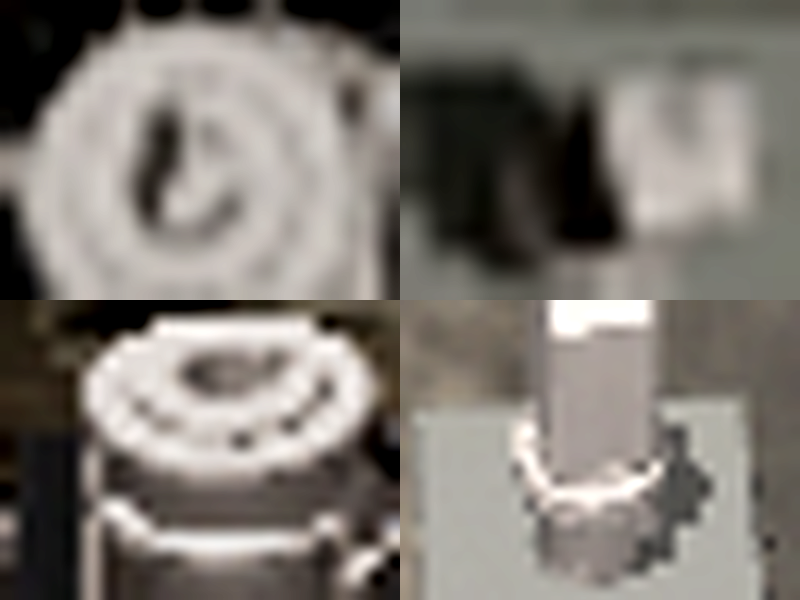

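The pulley's keyway (side crop, notch at about (325,151)) and the line on the keyed head both point away from the robot (+x). I'll work out the angles while continuing the approach.

```bash
python3 - <<'E'
from h import *
c=cam('side'); t=cam('top'); f=lambda c,h,L:np.array([onplane(c,u,v,h)[:2] for u,v in L])
A=f(c,.106,[(341,284),(349,283),(350.2,290),(342.5,291),(346,286.5),(349.2,285.2)]); print(A.round(4),'ctr',A[:4].mean(0))
B=f(c,.106,[(328+140/8.33,313+35/8.33),(328+218/8.33,313+42/8.33),(328+203/8.33,313+107/8.33),(328+128/8.33,313+100/8.33)]); print(B.round(4),B.mean(0))
K=f(c,.076,[(321.8,152.3),(325.1,151.1)]); print('keyway side',K.round(4))
E=f(c,.076,[(308+85/16.67,148+80/16.67),(308+375/16.67,148+80/16.67)]);print('rim',E.round(4))
T=f(t,.106,[(398+205/20,180+100/20),(398+325/20,180+105/20),(398+325/20,180+210/20),(398+220/20,180+220/20),(398+263/20,180+125/20)]); print('top A',T.round(4),T[:4].mean(0))
K=f(t,.076,[(229+185/20,180+180/20),(229+165/20,180+100/20)]); print('keyway top',K.round(4))
o=observe(); plan([(.391,.336,.38,243,6),(.391,.336,.28,243,3)],start=[*o['eef_pos'],o['tcp_rot'][2]+360])
E
```

```text
[[ 0.4838 -0.2472]
 [ 0.5039 -0.2468]
 [ 0.5032 -0.2686]
 [ 0.4841 -0.269 ]
 [ 0.4948 -0.2566]
 [ 0.5033 -0.2537]] ctr [ 0.49375383 -0.25789005]
[[ 0.4775 -0.3439]
 [ 0.4985 -0.3491]
 [ 0.4907 -0.369 ]
 [ 0.4709 -0.364 ]] [ 0.48440935 -0.35649484]
keyway side [[0.5125 0.3864]
 [0.5254 0.3924]]
rim [[0.4807 0.3878]
 [0.5435 0.3785]]
top A [[ 0.5016 -0.2426]
 [ 0.5    -0.2647]
 [ 0.4805 -0.2638]
 [ 0.4792 -0.2443]
 [ 0.4966 -0.2531]] [ 0.49030297 -0.25384349]
keyway top [[0.5078 0.3909]
 [0.5231 0.3945]]
[[1.0, [-0.036, 0.059, 0.014], np.float64(-0.052)], [1.0, [-0.041, 0.056, 0.014], np.float64(-0.053)], [1.0, [-0.045, 0.052, 0.014], np.float64(-0.052)], [1.0, [-0.049, 0.049, 0.013], np.float64(-0.053)], [1.0, [-0.053, 0.044, 0.014], np.float64(-0.052)], [1.0, [-0.057, 0.04, 0.013], np.float64(-0.053)], [1.0, [-0.0, 0.0, 0.111], np.float64(0.0)], [1.0, [-0.0, 0.0, 0.111], np.float64(0.0)], [1.0, [-0.0, 0.0, 0.112], np.float64(0.0)]]
```

Request:
play_rows(
  series=[
    [1, [-0.036, 0.059, 0.014], -0.052],
    [1, [-0.041, 0.056, 0.014], -0.053],
    [1, [-0.045, 0.052, 0.014], -0.052],
    [1, [-0.049, 0.049, 0.013], -0.053],
    [1, [-0.053, 0.044, 0.014], -0.052],
    [1, [-0.057, 0.04, 0.013], -0.053],
    [1, [0, 0, 0.111], 0],
    [1, [0, 0, 0.111], 0],
    [1, [0, 0, 0.111], 0],
    [1, [0, 0, 0], 0],
  ],
)

```text
t: 4.63
eef_pos: [0.3884, 0.3331, 0.2741]
tcp_rot: [179.7, -0.6, -117.1]
force: [-1.7, -1.3, -0.4]
finger_gap: 1.001
finger_force: 0.0
```

```bash
python3 - <<'E'
from h import *
o=observe(); print(o['t'],o['eef_pos'],o['tcp_rot'],o['qpos'],o['force'])
c=cam('side'); t=cam('top')
z=lambda i,x0,y0,w,h:cv2.resize(i[y0:y0+h,x0:x0+w,::-1],(400,300),interpolation=cv2.INTER_CUBIC)
cv2.imwrite('pics/m3.png',np.hstack([z(t['frame'],220,176,60,45),z(c['frame'],270,130,72,54)]))
E
```

```text
4.6333 [0.38843836 0.3330712  0.27407804] [ 179.65211451   -0.64374498 -117.05012679] [ 3.33737162e+01  1.09085895e+01 -2.47428389e+01  5.50801430e+01
 -1.51728067e-02 -2.95741058e+01] [-1.65638195 -1.26661692 -0.35186226]
```

View pics/m3.png

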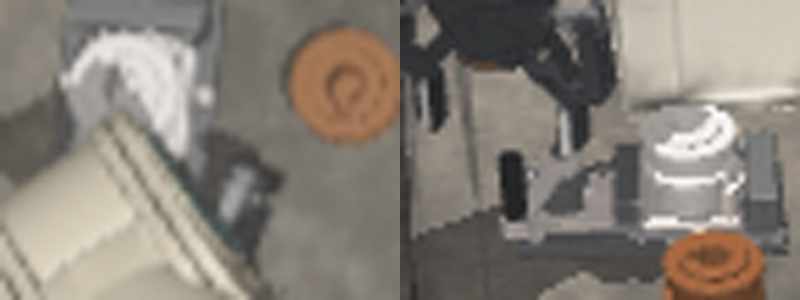

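The fingers straddle the handle post (side crop: post at (512,185), fingers at (435,100) and (570,110)). I'll lower and grip.

Request:
play_rows(
  series=[
    [1, [-0.01, 0, 0.065], 0],
    [1, [0, 0, 0.065], 0],
    [1, [0, 0, 0], 0],
    [-1, [0, 0, 0], 0],
    [-1, [0, 0, 0], 0],
    [-1, [0, 0, 0], 0],
    [-1, [0, 0, 0], 0],
    [-1, [0, 0, 0], 0],
    [-1, [0, 0, 0], 0],
    [-1, [0, 0, 0], 0],
  ],
)

```text
t: 5.57
eef_pos: [0.3928, 0.3391, 0.2422]
tcp_rot: [-179.9, 0.1, -116.9]
force: [-0.6, -0.4, 6.3]
finger_gap: 0.168
finger_force: 58.4
```

Request:
play_rows(
  series=[
    [-1, [-0.001, 0.0218, 0], 0.0556],
    [-1, [-0.001, 0.0218, 0], 0.0556],
    [-1, [-0.001, 0.0218, 0], 0.0556],
    [-1, [-0.001, 0.0218, 0], 0.0556],
    [-1, [-0.001, 0.0218, 0], 0.0556],
    [-1, [0, 0, 0], 0],
  ],
)

```text
t: 6.07
eef_pos: [0.3682, 0.3597, 0.2422]
tcp_rot: [-179.8, 0.1, -142.2]
force: [3.6, -4.2, 4.4]
finger_gap: 0.166
finger_force: 58.7
```

Request:
play_rows(
  series=[
    [-1, [-0.001, 0.0218, 0], 0.0556],
    [-1, [-0.001, 0.0218, 0], 0.0556],
    [-1, [-0.001, 0.0218, 0], 0.0556],
    [-1, [-0.001, 0.0218, 0], 0.0556],
    [-1, [-0.001, 0.0218, 0], 0.0556],
    [-1, [0, 0, 0], 0],
  ],
)

```text
t: 6.57
eef_pos: [0.3553, 0.3886, 0.2422]
tcp_rot: [-179.7, 0.3, -167.3]
force: [6.7, -7.2, 3.6]
finger_gap: 0.171
finger_force: 58.8
```

Request:
play_rows(
  series=[
    [-1, [-0.004, 0.0131, 0], 0.033],
    [-1, [-0.002, 0.0087, 0], 0.022],
    [-1, [0, 0.0087, 0], 0.022],
    [-1, [0, 0, 0], 0],
  ],
)

```text
t: 6.9
eef_pos: [0.3546, 0.3953, 0.2421]
tcp_rot: [-179.2, 0.3, -174.1]
force: [4.9, -17.4, 12.9]
finger_gap: 0.174
finger_force: 60.3
```

Request:
play_rows(
  series=[
    [-1, [0, 0.006, -0.008], 0.01],
    [-1, [0, 0.004, 0], 0.01],
    [-1, [0, 0, 0], 0],
    [-1, [0, 0, 0], 0],
  ],
)

```text
t: 7.23
eef_pos: [0.3544, 0.3968, 0.2422]
tcp_rot: [-179.0, 0.3, -175.8]
force: [10.2, -19.0, 0.4]
finger_gap: 0.167
finger_force: 60.3
```

Request:
play_rows(
  series=[
    [-1, [-0.004, 0.006, 0], 0.01],
    [-1, [0, 0.004, 0], 0],
    [-1, [0, 0, 0], 0],
    [-1, [0, 0, 0], 0],
  ],
)

```text
t: 7.57
eef_pos: [0.3546, 0.3985, 0.2422]
tcp_rot: [-178.7, 0.2, -176.8]
force: [8.4, -24.4, 5.0]
finger_gap: 0.165
finger_force: 61.5
```

Request:
play_rows(
  series=[
    [-0.3, [0, 0, 0], 0],
    [-0.3, [0, 0, 0], 0],
    [1, [0, 0, 0], 0],
    [1, [0, 0, 0], 0],
    [1, [0, 0, 0], 0],
    [1, [0, 0, -0.1], 0],
    [1, [0, 0, -0.13], 0],
    [1, [0, 0, -0.13], 0],
    [1, [0, 0, -0.1], 0],
    [1, [0, 0, 0], 0],
  ],
)

```text
t: 8.4
eef_pos: [0.3559, 0.4066, 0.3897]
tcp_rot: [179.5, 0.6, -176.5]
force: [-0.2, 0.6, 1.8]
finger_gap: 0.995
finger_force: 0.0
```

```bash
python3 - <<'E'
from h import *
o=observe(); print(o['t'],o['eef_pos'],o['tcp_rot'],o['qpos'],o['force'])
plan([(.40,.05,.385,-170,12),(.4925,-.2515,.385,-90,11)],start=[*o['eef_pos'],o['tcp_rot'][2]])
E
```

```text
8.4 [0.35588755 0.40662602 0.38969455] [ 179.45618824    0.62504693 -176.53391476] [ 4.19435117e+01  7.45576112e+00 -1.37206181e+01  6.79959455e+01
  3.68355945e-02  3.84747262e+01] [-0.15524     0.62813794  1.79483455]
[[1.0, [-0.006, -0.1, 0.001], np.float64(-0.006)], [1.0, [-0.005, -0.1, 0.001], np.float64(-0.006)], [1.0, [-0.004, -0.1, 0.001], np.float64(-0.006)], [1.0, [-0.004, -0.1, 0.001], np.float64(-0.006)], [1.0, [-0.003, -0.1, 0.001], np.float64(-0.006)], [1.0, [-0.002, -0.1, 0.002], np.float64(-0.006)], [1.0, [-0.001, -0.1, 0.001], np.float64(-0.006)], [1.0, [0.001, -0.099, 0.002], np.float64(-0.006)], [1.0, [0.001, -0.1, 0.001], np.float64(-0.006)], [1.0, [0.002, -0.099, 0.002], np.float64(-0.006)]]
[[1.0, [0.004, -0.1, 0.001], np.float64(-0.006)], [1.0, [0.004, -0.099, 0.002], np.float64(-0.007)], [1.0, [-0.012, -0.095, -0.0], np.float64(-0.081)], [1.0, [0.0, -0.096, -0.0], np.float64(-0.081)], [1.0, [0.013, -0.095, -0.0], np.float64(-0.081)], [1.0, [0.025, -0.092, -0.0], np.float64(-0.081)], [1.0, [0.036, -0.088, -0.0], np.float64(-0.081)], [1.0, [0.047, -0.083, -0.0], np.float64(-0.081)], [1.0, [0.057, -0.077, -0.0], np.float64(-0.08)], [1.0, [0.066, -0.069, -0.0], np.float64(-0.081)]]
[[1.0, [0.075, -0.06, -0.0], np.float64(-0.08)], [1.0, [0.081, -0.05, -0.0], np.float64(-0.081)], [1.0, [0.087, -0.039, -0.0], np.float64(-0.08)]]
```

Request:
play_rows(
  series=[
    [1, [-0.02, -0.1, 0], 0.02],
    [1, [-0.02, -0.11, 0], 0.02],
    [1, [-0.02, -0.11, 0], 0],
    [1, [-0.02, -0.11, 0], 0],
    [1, [-0.02, -0.11, 0], 0],
    [1, [-0.02, -0.11, 0], 0],
    [1, [-0.02, -0.11, 0], 0],
    [1, [-0.02, -0.11, 0], 0],
    [1, [-0.02, -0.11, 0], 0],
    [1, [-0.02, -0.11, 0], 0],
  ],
)

```text
t: 9.23
eef_pos: [0.416, 0.0766, 0.3816]
tcp_rot: [180.0, 0.0, 179.9]
force: [1.0, -0.2, 0.1]
finger_gap: 1.001
finger_force: 0.0
```

Request:
play_rows(
  series=[
    [1, [-0.02, -0.11, 0], 0],
    [1, [-0.02, -0.11, 0], 0],
    [1, [-0.02, -0.11, 0], 0],
    [1, [-0.02, -0.11, 0], 0],
    [1, [-0.02, -0.11, 0], 0],
    [1, [-0.02, -0.11, 0], 0],
    [1, [-0.02, -0.11, 0], 0],
    [1, [-0.02, -0.11, 0], 0],
    [1, [-0.02, -0.1, 0], 0],
    [1, [0, 0, 0], 0],
  ],
)

```text
t: 10.07
eef_pos: [0.4707, -0.2207, 0.3817]
tcp_rot: [-179.8, 0.2, 179.6]
force: [0.3, 0.6, 0.9]
finger_gap: 1.005
finger_force: 0.0
```

```bash
python3 - <<'E'
from h import *
o=observe(); print(o['t'],o['eef_pos'],o['tcp_rot'],o['force'])
plan([(.4925,-.2515,.30,-180,5),(.4925,-.2515,.239,-180,4)],start=[*o['eef_pos'],o['tcp_rot'][2]-(360 if o['tcp_rot'][2]>0 else 0)])
C={n:cam(n) for n in ['top','side']}
z=lambda i,x0,y0,w,h:cv2.resize(i[y0:y0+h,x0:x0+w,::-1],(400,300),interpolation=cv2.INTER_CUBIC)
cv2.imwrite('pics/m4.png',np.hstack([z(C['top']['frame'],220,168,60,45),z(C['side']['frame'],280,140,60,45)]))
for n in C:
    c=C[n]; P=cloud(c); q=P[c['z_map']>0]
    for lo in (.066,.045):
        k=q[(abs(q[:,0]-.51)<.05)&(abs(q[:,1]-.392)<.05)&(q[:,2]>lo)&(q[:,2]<.1)]; print(n,lo,len(k),k.mean(0).round(4),k.min(0).round(4),k.max(0).round(4))
    k=q[(abs(q[:,0]-.355)<.03)&(abs(q[:,1]-.40)<.03)&(q[:,2]>.09)&(q[:,2]<.12)]; print('handle',len(k),k.mean(0).round(4) if len(k) else '')
E
```

```text
10.0667 [ 0.47067373 -0.22073087  0.38165762] [-1.79821330e+02  1.58467948e-01  1.79589056e+02] [0.29149593 0.60952679 0.90067767]
[[1.0, [-0.015, -0.02, 0.054], np.float64(-0.001)], [1.0, [-0.015, -0.021, 0.055], np.float64(-0.001)], [1.0, [-0.014, -0.02, 0.054], np.float64(-0.001)], [1.0, [-0.015, -0.021, 0.055], np.float64(-0.001)], [1.0, [-0.014, -0.02, 0.054], np.float64(-0.001)], [1.0, [-0.0, -0.0, 0.051], np.float64(0.0)], [1.0, [-0.0, -0.0, 0.051], np.float64(0.0)], [1.0, [-0.0, -0.0, 0.051], np.float64(0.0)], [1.0, [-0.0, -0.0, 0.051], np.float64(0.0)]]
top 0.066 196 [0.5146 0.3917 0.0738] [0.4854 0.3615 0.0663] [0.5467 0.4231 0.0862]
top 0.045 238 [0.5165 0.3907 0.0701] [0.4837 0.3572 0.045 ] [0.5584 0.4237 0.0862]
handle 15 [0.3519 0.3924 0.1006]<stdin>:10: RuntimeWarning: Mean of empty slice.
  ret = um.true_divide(
Traceback (most recent call last):
ValueError: zero-size array to reduction operation minimum which has no identity
```

View pics/m4.png

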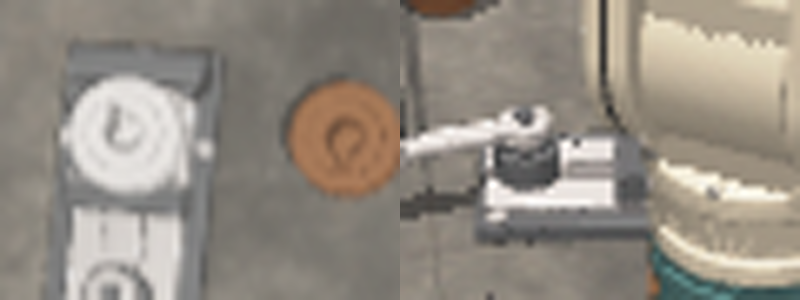

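The clamped pulley now sits at about (.516,.392) in the top view. Correcting for the camera offset measured at the handle puts the bore at about (.518,.394). Next I'll descend on the keyed shaft.

Request:
play_rows(
  series=[
    [1, [-0.026, -0.033, 0], 0],
    [1, [-0.026, -0.033, 0.04], 0],
    [1, [-0.026, -0.032, 0.09], 0],
    [1, [0, 0, 0.09], 0],
    [1, [0, 0, 0.09], 0],
    [1, [0, 0, 0.09], 0],
    [1, [0, 0, 0.08], 0],
    [1, [0, 0, 0], 0],
    [1, [0, 0, 0], 0],
  ],
)

```text
t: 10.92
eef_pos: [0.492, -0.2445, 0.2365]
tcp_rot: [179.9, -0.2, 179.9]
force: [-0.6, 0.7, 0.7]
finger_gap: 1.0
finger_force: 0.0
```

Request:
play_rows(
  series=[
    [1, [-0.005, -0.012, 0], 0],
    [1, [0, 0, 0], 0],
    [-1, [0, 0, 0], 0],
    [-1, [0, 0, 0], 0],
    [-1, [0, 0, 0], 0],
    [-1, [0, 0, 0], 0],
    [-1, [0, 0, 0], 0],
    [-1, [0, 0, 0], 0],
    [-1, [0, 0, 0], 0],
    [-1, [0, 0, 0], 0],
  ],
)

```text
t: 11.75
eef_pos: [0.4943, -0.2512, 0.2384]
tcp_rot: [-179.6, -0.0, 179.8]
force: [-0.4, -4.7, 0.5]
finger_gap: 0.252
finger_force: 58.9
```

Request:
play_rows(
  series=[
    [-1, [0, -0.008, -0.05], 0],
    [-1, [0, 0, -0.1], 0],
    [-1, [0, 0, -0.1], 0],
    [-1, [0, 0, -0.1], 0],
    [-1, [0, 0, 0], 0],
    [-1, [0, 0, 0], 0],
    [-1, [0, 0, 0], 0],
  ],
)

```text
t: 12.33
eef_pos: [0.4934, -0.2515, 0.3416]
tcp_rot: [179.9, -0.1, 179.8]
force: [-0.5, 0.4, -2.6]
finger_gap: 0.248
finger_force: 58.6
```

```bash
python3 - <<'E'
from h import *
o=observe(); print(o['t'],o['eef_pos'],o['tcp_rot'],o['force'],o['finger_gap'])
C={n:cam(n) for n in ['top','side']}
z=lambda i,x0,y0,w,h:cv2.resize(i[y0:y0+h,x0:x0+w,::-1],(400,300),interpolation=cv2.INTER_CUBIC)
cv2.imwrite('pics/m5.png',np.hstack([z(C['top']['frame'],380,165,64,48),z(C['side']['frame'],310,236,80,60)]))
yw=o['tcp_rot'][2]; yw-=360 if yw>0 else 0
plan([(.518,.394,o['eef_pos'][2],-180,20)],g=-1.0,start=[*o['eef_pos'],yw])
E
```

```text
12.3333 [ 0.49338849 -0.2514566   0.34159122] [ 1.79937320e+02 -8.64365185e-02  1.79824902e+02] [-0.46737241  0.40779318 -2.61508591] 0.24817774171151158
[[-1.0, [-0.004, 0.108, -0.0], np.float64(-0.0)], [-1.0, [-0.004, 0.108, -0.0], np.float64(-0.0)], [-1.0, [-0.004, 0.108, -0.0], np.float64(-0.0)], [-1.0, [-0.004, 0.108, -0.0], np.float64(-0.0)], [-1.0, [-0.004, 0.107, -0.0], np.float64(-0.0)], [-1.0, [-0.004, 0.108, -0.0], np.float64(-0.0)], [-1.0, [-0.004, 0.107, -0.0], np.float64(-0.0)], [-1.0, [-0.004, 0.108, -0.0], np.float64(-0.0)], [-1.0, [-0.004, 0.107, -0.0], np.float64(-0.0)], [-1.0, [-0.004, 0.108, -0.0], np.float64(-0.0)]]
[[-1.0, [-0.004, 0.107, -0.0], np.float64(-0.0)], [-1.0, [-0.003, 0.108, -0.0], np.float64(-0.0)], [-1.0, [-0.004, 0.107, -0.0], np.float64(-0.0)], [-1.0, [-0.003, 0.108, -0.0], np.float64(-0.0)], [-1.0, [-0.004, 0.107, -0.0], np.float64(-0.0)], [-1.0, [-0.003, 0.108, -0.0], np.float64(-0.0)], [-1.0, [-0.004, 0.107, -0.0], np.float64(-0.0)], [-1.0, [-0.003, 0.108, -0.0], np.float64(-0.001)], [-1.0, [-0.004, 0.107, -0.0], np.float64(-0.0)], [-1.0, [-0.004, 0.108, -0.0], np.float64(-0.001)]]
```

View pics/m5.png

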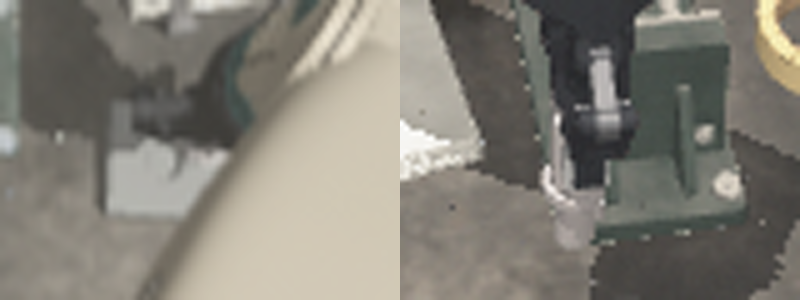

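The keyed shaft is lifted and held (side crop: collar and tip at about (570,200–240)). I'll raise it and carry it to the pulley.

Request:
play_rows(
  series=[
    [-1, [0, 0, -0.13], 0],
    [-1, [0, 0.02, -0.1], 0],
    [-1, [-0.004, 0.08, -0.02], 0],
    [-1, [-0.004, 0.11, 0], 0],
    [-1, [-0.004, 0.11, 0], 0],
    [-1, [-0.004, 0.11, 0], 0],
    [-1, [-0.004, 0.11, 0], 0],
    [-1, [-0.004, 0.11, 0], 0],
    [-1, [-0.004, 0.11, 0], 0],
    [-1, [-0.004, 0.11, 0], 0],
  ],
)

```text
t: 13.27
eef_pos: [0.5035, 0.0108, 0.4156]
tcp_rot: [180.0, -0.2, 179.8]
force: [0.6, 0.5, -2.5]
finger_gap: 0.251
finger_force: 59.0
```

Request:
play_rows(
  series=[
    [-1, [-0.004, 0.11, 0], 0],
    [-1, [-0.004, 0.11, 0], 0],
    [-1, [-0.004, 0.11, 0], 0],
    [-1, [-0.004, 0.11, 0], 0],
    [-1, [-0.004, 0.11, 0], 0],
    [-1, [-0.004, 0.11, 0], 0],
    [-1, [-0.004, 0.11, 0], 0],
    [-1, [-0.004, 0.11, 0], 0],
    [-1, [0, 0, 0], 0],
    [-1, [0, 0, 0], 0],
  ],
)

```text
t: 14.1
eef_pos: [0.5141, 0.2745, 0.4153]
tcp_rot: [-179.9, -0.2, -180.0]
force: [-0.4, -0.2, -1.6]
finger_gap: 0.251
finger_force: 59.6
```

```bash
python3 - <<'E'
from h import *
o=observe(); print(o['t'],o['eef_pos'],o['tcp_rot'],o['force'],o['finger_gap'])
yw=o['tcp_rot'][2]; yw-=360 if yw>0 else 0
plan([(.518,.394,.42,-180,8),(.518,.394,.315,-170,4)],g=-1.0,start=[*o['eef_pos'],yw])
E
```

```text
14.1 [0.51410634 0.27453384 0.4153178 ] [-179.89899974   -0.20761406 -179.99819573] [-0.3589656  -0.15032327 -1.58067022] 0.2505285623436776
[[-1.0, [-0.002, 0.05, -0.002], np.float64(0.0)], [-1.0, [-0.002, 0.05, -0.002], np.float64(0.0)], [-1.0, [-0.001, 0.05, -0.002], np.float64(0.0)], [-1.0, [-0.002, 0.05, -0.002], np.float64(0.0)], [-1.0, [-0.001, 0.05, -0.002], np.float64(0.0)], [-1.0, [-0.002, 0.049, -0.002], np.float64(0.0)], [-1.0, [-0.001, 0.05, -0.002], np.float64(0.0)], [-1.0, [-0.002, 0.049, -0.002], np.float64(0.0)], [-1.0, [0.0, 0.0, 0.088], np.float64(-0.028)], [-1.0, [-0.0, 0.0, 0.087], np.float64(-0.028)]]
[[-1.0, [-0.0, 0.0, 0.088], np.float64(-0.028)], [-1.0, [-0.0, 0.0, 0.087], np.float64(-0.027)]]
```

Request:
play_rows(
  series=[
    [-1, [-0.003, 0.1, 0], 0],
    [-1, [-0.003, 0.1, 0], 0],
    [-1, [-0.003, 0.1, 0], 0],
    [-1, [-0.004, 0.098, 0], 0],
    [-1, [0, 0, 0.08], -0.028],
    [-1, [0, 0, 0.08], -0.028],
    [-1, [0, 0, 0.08], -0.028],
    [-1, [0, 0, 0.08], -0.028],
    [-1, [0, 0, 0], 0],
    [-1, [0, 0, 0], 0],
  ],
)

```text
t: 14.93
eef_pos: [0.5182, 0.3908, 0.319]
tcp_rot: [-179.8, -0.3, -170.2]
force: [-0.6, -0.6, -1.5]
finger_gap: 0.249
finger_force: 60.0
```

```bash
python3 - <<'E'
from h import *
o=observe(); print(o['t'],o['eef_pos'],o['tcp_rot'],o['force'],o['finger_gap'])
C={n:cam(n) for n in ['top','side']}
z=lambda i,x0,y0,w,h:cv2.resize(i[y0:y0+h,x0:x0+w,::-1],(400,300),interpolation=cv2.INTER_CUBIC)
cv2.imwrite('pics/m6.png',np.hstack([z(C['top']['frame'],215,165,48,36),z(C['side']['frame'],295,130,48,36)]))
plan([(.518,.394,.315,-170,1)],g=-1)
E
```

```text
14.9333 [0.51820139 0.3907771  0.31896918] [-179.84303376   -0.34661091 -170.23564261] [-0.56841185 -0.57009504 -1.52040411] 0.24948976470544032
[[-1, [0.004, 0.007, 0.026], np.float64(-0.002)]]
```

View pics/m6.png

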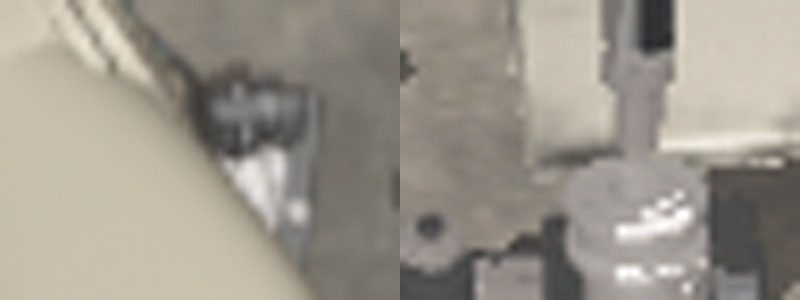

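The tip at (637,155) is right above the pulley, and the key shows on its +x side, as expected. I'll descend carefully.

Request:
play_rows(
  series=[
    [-1, [0.002, 0.009, 0.02], 0],
    [-1, [0, 0, 0.02], 0],
    [-1, [0, 0, 0.02], 0],
    [-1, [0, 0, 0.01], 0],
    [-1, [0, 0, 0], 0],
    [-1, [0, 0, 0], 0],
  ],
)

```text
t: 15.53
eef_pos: [0.5183, 0.3953, 0.3032]
tcp_rot: [180.0, 0.1, -170.1]
force: [-2.0, -1.2, 8.0]
finger_gap: 0.249
finger_force: 61.6
```

Request:
play_rows(
  series=[
    [-1, [0.005, 0, 0], 0],
    [-1, [0, 0, 0], 0],
    [-1, [0.005, 0, 0], 0],
    [-1, [0, 0, 0], 0],
  ],
)

```text
t: 15.87
eef_pos: [0.5166, 0.395, 0.3033]
tcp_rot: [180.0, 0.4, -170.1]
force: [3.6, -1.7, 5.4]
finger_gap: 0.249
finger_force: 61.0
```

Request:
play_rows(
  series=[
    [-1, [0, -0.005, 0], 0],
    [-1, [0, 0, 0], 0],
    [-1, [0, -0.005, 0], 0],
    [-1, [0, 0, 0], 0],
  ],
)

```text
t: 16.2
eef_pos: [0.517, 0.3931, 0.3033]
tcp_rot: [179.7, 0.4, -170.1]
force: [2.4, 2.5, 6.4]
finger_gap: 0.245
finger_force: 61.1
```

Request:
play_rows(
  series=[
    [-1, [0, -0.004, 0], 0],
    [-1, [0, -0.003, 0], 0],
    [-1, [0, 0, 0], 0],
    [-1, [0, 0, 0], 0],
  ],
)

```text
t: 16.53
eef_pos: [0.5158, 0.3894, 0.3004]
tcp_rot: [-180.0, -0.0, -170.1]
force: [1.3, -0.5, 1.5]
finger_gap: 0.251
finger_force: 60.7
```

Request:
play_rows(
  series=[
    [-1, [0, 0, 0.01], 0],
    [-1, [0, 0, 0.01], 0],
    [-1, [0, 0, 0], 0],
    [-1, [0, 0, 0], 0],
  ],
)

```text
t: 16.87
eef_pos: [0.5161, 0.3892, 0.2933]
tcp_rot: [-179.9, -0.0, -170.1]
force: [3.0, -0.4, -4.7]
finger_gap: 0.25
finger_force: 59.8
```

Request:
play_rows(
  series=[
    [-1, [-0.004, 0, 0.01], 0],
    [-1, [0, 0, 0.01], 0],
    [-1, [0, 0, 0], 0],
    [-1, [0, 0, 0], 0],
  ],
)

```text
t: 17.2
eef_pos: [0.5168, 0.3897, 0.288]
tcp_rot: [-180.0, -0.1, -170.1]
force: [2.3, -0.3, -3.2]
finger_gap: 0.25
finger_force: 60.2
```

The tip is 15 mm deep, past the 12 mm plain part, with no resistance, so the key has already found the keyway. I'll keep going down.

Request:
play_rows(
  series=[
    [-1, [-0.002, 0, 0.015], 0],
    [-1, [0, 0, 0.015], 0],
    [-1, [0, 0, 0.01], 0],
    [-1, [0, 0, 0], 0],
    [-1, [0, 0, 0], 0],
  ],
)

```text
t: 17.62
eef_pos: [0.5174, 0.3899, 0.2786]
tcp_rot: [180.0, 0.0, -170.0]
force: [-2.2, -3.4, 8.4]
finger_gap: 0.249
finger_force: 61.8
```

Request:
play_rows(
  series=[
    [-1, [0.003, -0.004, 0], 0],
    [-1, [0, 0, 0], 0],
    [-1, [0, 0, 0.008], 0],
    [-1, [0, 0, 0.008], 0],
    [-1, [0, 0, 0], 0],
  ],
)

```text
t: 18.03
eef_pos: [0.5171, 0.3893, 0.2756]
tcp_rot: [179.8, 0.1, -170.0]
force: [-3.4, -1.7, 14.3]
finger_gap: 0.253
finger_force: 62.6
```

```bash
python3 -c "
from h import *
o=observe(); print(o['t'],o['eef_pos'],o['tcp_rot'],o['force'],o['wrist_torque'],o['finger_gap'])"
```

```text
18.0333 [0.51711357 0.38930861 0.27564603] [ 1.79847963e+02  1.35027143e-01 -1.70019611e+02] [-3.35043319 -1.74620432 14.26656596] [-0.26958473  0.76439013  0.26473728] 0.25328045185274806
```

Request:
play_rows(
  series=[
    [-1, [0.003, -0.002, 0], -0.015],
    [-1, [0, 0, 0], -0.015],
    [-1, [0, 0, 0], 0],
    [-1, [0, 0, 0], 0],
  ],
)

```text
t: 18.37
eef_pos: [0.5164, 0.3887, 0.2724]
tcp_rot: [179.8, 0.1, -167.4]
force: [0.1, 3.4, 3.0]
finger_gap: 0.247
finger_force: 60.8
```

```bash
python3 -c "
from h import *
o=observe(); print(o['t'],o['eef_pos'],o['tcp_rot'],o['force'],o['wrist_torque'],o['finger_gap'])"
```

```text
18.3667 [0.51638978 0.38865713 0.2724251 ] [ 1.79830756e+02  8.32886017e-02 -1.67382070e+02] [0.07305254 3.41024144 2.97670422] [ 1.08895133 -0.11126693  0.05538806] 0.2471068935764827
```

Turning freed it: it dropped 3 mm and the force fell to 3 N. I'll press on to home, at about z=.267.

Request:
play_rows(
  series=[
    [-1, [0, 0.004, 0.007], 0],
    [-1, [0, 0, 0.007], 0],
    [-1, [0, 0, 0.005], 0],
    [-1, [0, 0, 0], 0],
    [-1, [0, 0, 0], 0],
  ],
)

```text
t: 18.78
eef_pos: [0.5164, 0.3892, 0.2675]
tcp_rot: [180.0, 0.1, -167.4]
force: [0.6, 1.9, 8.8]
finger_gap: 0.249
finger_force: 61.7
```

```bash
python3 -c "
from h import *
o=observe(); print(o['t'],o['eef_pos'],o['tcp_rot'],o['force'],o['wrist_torque'],o['finger_gap'])"
```

```text
18.7833 [0.51641936 0.3892352  0.26745356] [ 1.79952848e+02  8.81627538e-02 -1.67408802e+02] [0.5750135  1.88466454 8.76977878] [0.4744723  0.08395289 0.00812222] 0.24938018655311414
```

Request:
play_rows(
  series=[
    [-1, [0, 0.002, 0.006], 0],
    [-1, [0, 0, 0], 0],
    [-1, [0, 0, 0], 0],
    [-1, [0, 0, 0], 0],
  ],
)

```text
t: 19.12
eef_pos: [0.5163, 0.3895, 0.2674]
tcp_rot: [-180.0, 0.1, -167.4]
force: [-1.9, -0.3, 16.7]
finger_gap: 0.248
finger_force: 62.7
```

```bash
python3 - <<'E'
from h import *
o=observe(); print(o['t'],o['eef_pos'],o['tcp_rot'],o['force'],o['wrist_torque'],o['finger_gap'])
C={n:cam(n) for n in ['top','side']}
z=lambda i,x0,y0,w,h:cv2.resize(i[y0:y0+h,x0:x0+w,::-1],(400,300),interpolation=cv2.INTER_CUBIC)
cv2.imwrite('pics/m7.png',np.hstack([z(C['top']['frame'],210,165,64,48),z(C['side']['frame'],290,125,56,42)]))
E
```

```text
19.1167 [0.51633579 0.38950978 0.26740315] [-1.79984381e+02  1.20335898e-01 -1.67418249e+02] [-1.91700698 -0.28737126 16.69170319] [-0.21816239  0.63747756  0.12249203] 0.2484604212063536
```

View pics/m7.png

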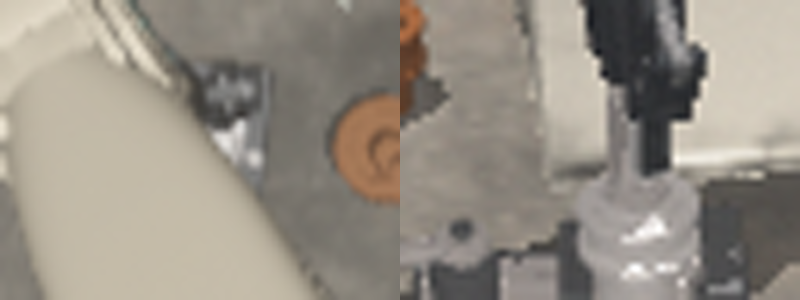

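The collar rests on the hub: z stops at .2674 while the force rises. I'll ease the push slightly to the middle of the range.

Request:
play_rows(
  series=[
    [-1, [0, 0, -0.002], 0],
    [-1, [0, 0, 0], 0],
    [-1, [0, 0, 0], 0],
    [-1, [0, 0, 0], 0],
    [-1, [0, 0, 0], 0],
    [-1, [0, 0, 0], 0],
  ],
)

```text
t: 19.72
eef_pos: [0.5163, 0.3895, 0.2674]
tcp_rot: [-180.0, 0.1, -167.4]
force: [-1.3, -0.5, 14.6]
finger_gap: 0.258
finger_force: 62.2
```

```bash
python3 -c "
from plant import *
print(close_job())"
```

```text
the job is handed in; nothing more can be done
None
```

I clamped the pulley (the handle resisted with about 24 N) and seated the keyed shaft with its collar on the hub; it was still gripped and pressed down with about 15 N when I handed the job in, at 19.7 s. I didn't touch the plain shaft, and `close_job()` gave no verdict.

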